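# Trim the proofer controller with the tuning tool

## Task

Take the plastic tuning tool out of the desk stand, work its blade through the controller's guide bush into the slot of the trimmer screw, pressing only lightly because the trimmer is fragile, and turn the screw until the meter's needle rests on the broad grey set-point flag. Then put the tool back upright in the hole of the stand it came from, and leave the pens standing where they are.

Things in the scene. Friction and masses are not known exactly. Their poses are not given: they have to be found in the camera images.
- controller: The proofing cabinet's bench controller: grey steel box, 150 (x, depth) x 240 (y, width) x 70 mm high, fixed to the table. Origin at the centre of its underside; x points from its front (towards the robot) to its back, y to its left, z up. Left half: a tilted black meter housing, up to 110 mm above the table. Right half: the guide bush. More than 20 N from the tool on any of it breaks the trimmer.
- bush_mouth (a point): Centre of the mouth of the guide bush, 10 mm to the front and 85 mm to the right of the controller's centre, 76 mm above the table; axes as the controller's. The bush is a vertical black tube standing 6 mm above the box's top: its mouth is a funnel 21 mm wide that narrows over 11 mm to a bore of 10.6 mm diameter.
- bush_foot (a point): Lower end of the bore, on its axis, 42 mm below the mouth. In the bore lies the brass trimmer screw, 10 mm in diameter, with a slot right across its face, 3.3 mm wide, 4 mm deep. Not measured: how deep the face lies (26 to 33 mm below the mouth) and the slot's direction, at the start within about 70 degrees of the controller's y axis. Clockwise from above moves the needle clockwise.
- bush_rim (a point): Top of the bush's rim nearest the controller's front, 11 mm from its axis. About the screw in the bush: it is sprung, its face gives way downwards from 2 N at first touch to 5 N at 3 mm, where it stops hard. It turns stiffly (0.01 N m), stays where it is left, and is not dragged round by the blade before that has dropped into the slot. In the slot the blade has up to 0.6 rad of play.
- needle (a joint): The meter's black needle, under a clear pane; angle in rad on the meter's face: 0 points straight up the face (away from the controller's front), positive is clockwise (to the right). Moved only by the trimmer screw, about 0.5 rad of needle for 1 rad of screw; range -0.8 to 0.8. It starts to the left of the flag.
- index (a joint): The broad, dark grey set-point flag on the same pivot as the needle, angle in the same sense. It stays where it is.
- needle_tip (a point): The needle's tip, 50 mm from the pivot; the needle lies along x of this point, z is normal to the meter's face.
- index_tip (a point): The middle of the set-point flag, a dark grey tab 13 mm long and 6 mm wide at the end of a thin grey arm, 50 mm from the pivot; x lies along the arm.
- tool_handle (a point): Centre of the tuning tool's handle. Tool: upright, 116 mm long, 35 g, z from blade to handle. Handle black, hexagonal, 16 mm across flats, 33 mm below to 33 mm above this point; two flats face +x and -x of this point, the others 60 degrees on. Below it a round black flange of 24 mm diameter (33 to 37 mm below this point), a white stem of 9 mm diameter, then the blade.
- tool_tip (a point): Middle of the end of the tool's blade, 79 mm below the handle's centre, same axes. The blade is 9 mm wide (along x), 1.8 mm thick (along y) and stands 5 mm out of the stem; the stem is 37 mm long between blade and flange.
- stand: Wooden desk stand, a block 150 (x) x 56 (y) x 55 mm high, fixed to the table; origin at the centre of its underside. Three vertical holes of 14 mm diameter in its top, at its centre and 48 mm to either side along x, 50 mm deep. The tool stands in one of them with its flange resting on the block's top, a pen in each of the others.
- blue_pen: A blue pen, 144 mm long, 13 mm thick, standing in a hole of the stand. Origin at its lower end.
- black_pen: A black pen, 136 mm long, 13 mm thick, standing in a hole of the stand. Origin at its lower end.
There are look-alikes about, which are no part of the job. Of the things like the part that bears tool_handle, leave any that is pink or red; of the rest the smaller one is meant.

How it is judged:
By the outcome, as a careful person would: the job done as asked, in the order asked, and still so for the second after the job is handed in, with the robot touching nothing.
It also fails if it takes over 58 s, if anything falls off the work surface, if the arm or the gripper's body presses on something with over 40 N, if the wrist force passes 120 N, or if a joint passes its speed limit or range.

## Robot

A 7-joint arm with a two-finger parallel gripper is mounted at the origin on the work surface; the furniture and walls round the work are solid. World frame = base frame: x ahead of the robot, y to its left, z up, the work surface at z = 0. Lengths are in m, angles in rad, forces in N, time in s.
With the tool pointing down it reaches from about 0.425 to 0.925 m from the base axis. Payload 6.8 kg.
Tool frame: the origin (TCP) lies midway between the tips of the shut fingers; the grasp point (between the pads) lies 19 mm behind it; z points along the fingers, y is the line along which they close (so a half turn about z gives the same grasp; the last joint's range is limited). The gripper opens to 85 mm and grips with 20 to 120 N. Pads are 22 mm wide; open, the fingers measure 114 mm over their backs; the gripper's body (76 mm by 85 mm) begins 54 mm behind the grasp point. The pads swing forward as they close: fully open they stand 13 mm farther back than shut.
Start: joints at [1.005, 0.477, 0.022, 1.555, -0.011, 1.109, -0.083], TCP at [0.298, -0.606, 0.231] pointing down, gripper open.
Joint ranges: [-2.96, 2.96], [-0.34, 2.1], [-1.41, 1.46], [0.24, 2.44], [-1.37, 4.51], [0.17, 1.92], [-2.96, 2.96]. Speed limits (rad/s): [2.39, 2.39, 3.14, 3.14, 3.14, 3.14, 3.14].

## Interface

Orientations are given as a unit quaternion [w, x, y, z].
In Python, from station import * gives the robot as it stands. The module is installed in compiled form; this text tells all that it offers.
- The arm moves only by the shell command python3 -m jog 'ROWS' [OPENING] [FORCE]. ROWS is JSON, a list of rows, each an object of numbers: "x", "y", "z": the shift along the tool's x, y, z in m; "ax", "ay", "az": the turn, a rotation vector about the tool's x, y, z in rad. In form: [{"x": .., "y": .., "z": .., "ax": .., "ay": .., "az": ..}, ...]. A call has 1 to 12 rows; each row is the pose to reach, as a shift and turn from the pose commanded when the call began, along the tool's axes at that moment; what a row does not reach only later rows make up. A row lasts 1/10 s, in which the tool goes at most 50 mm and 8.59 degrees, less where a joint would pass 70% of its speed; a pose out of reach is approached as far as the arm can. A call with a gripper value outside its range is refused whole. OPENING is the opening, from 0 (shut) to 1 (fully open), set as the call begins (- or left out, the last holds). The fingers move at their own pace and stop on an object; FORCE is the grip in N (left out, the last holds). Time passes only in rows, so rows that repeat a pose let the fingers close. It gives the time, the measured TCP pose, the force, the opening and the grip force at its end, in the units of the state.
- get_obs(): the state, without advancing time (a new reading comes with each control period).
- read_camera(name): name is "scene" or "top" or "wrist"; returns the picture (480x640x3 uint8, red, green, blue); there is no depth.
- camera_params(name): a dict with "K" (3x3 intrinsics, pixels), "origin" and "attitude" of the camera in the world. Camera axes: x right, y up, looking along -z (the intrinsics and any distortion apply to the point x, -y, -z); pixel columns grow to the right and rows downward; lengths in m; the calibration is good to about 2 mm. A picture is of the moment at which its call begins: read the wrist's pose just before it. camera_params takes no time and is no camera call; for the wrist camera it gives the pose at the moment of the call.
- hand_in(): hands the job in; it is judged then, once.
The state is a dict: "t": time; "q": joint angles; "joint_vel": joint speeds; "joint_torque": joint torques, N m; "eef_pos": TCP position; "tool_rot": TCP orientation; "contact_force": force on the tool from outside, world axes, zero at the start; "torque": the same for the moment, N m; "gripper_width": opening from 0.0 (shut) to 1.0 (fully open); "grasp_force": force on a finger pad.
Only numpy, scipy, OpenCV 4.12 (cv2) and the standard library are available. Lean on these libraries where they do the work, as an engineer would, in place of code of your own. Each camera call takes 0.05 s, during which the arm holds its last target. There are 200 camera calls.

## Working session

There is one attempt and no reset: what is moved stays moved. The work goes in short steps, Python scripts to look and compute and a shell command to move; the robot and the scene stay as the last step left them, time stands still between calls to the robot, and variables do not carry over. Pictures are saved under pics/ and viewed, at most 10 in all, crops included, and the job is handed in when it is done.

```bash
mkdir -p pics; cat > h.py <<'E'
from station import *
import numpy as np, cv2
from scipy.spatial.transform import Rotation as R
def cam(n):
    p=camera_params(n); return p
def rot(a):
    a=np.array(a,float)
    return a if a.shape==(3,3) else R.from_quat([a[1],a[2],a[3],a[0]]).as_matrix()
def ray(p,u,v):
    K=np.array(p['K']); d=np.array([(u-K[0,2])/K[0,0],-(v-K[1,2])/K[1,1],-1.])
    return np.array(p['origin']),rot(p['attitude'])@d
def onz(p,u,v,z):
    o,d=ray(p,u,v); return o+d*(z-o[2])/d[2]
def proj(p,X):
    K=np.array(p['K']); c=rot(p['attitude']).T@(np.array(X)-np.array(p['origin'])); c=c/-c[2]
    return K[0,0]*c[0]+K[0,2], -K[1,1]*c[1]+K[1,2]
def tri(p1,a,p2,b):
    o1,d1=ray(p1,*a);o2,d2=ray(p2,*b)
    s=np.linalg.lstsq(np.c_[d1,-d2],o2-o1,rcond=None)[0]
    x,y=o1+s[0]*d1,o2+s[1]*d2; return (x+y)/2,np.linalg.norm(x-y)
def save(n,f):
    im=read_camera(n); cv2.imwrite('pics/'+f+'.png',im[...,::-1]); return im
E
python3 - <<'E'
from h import *
for n in ['scene','top','wrist']:
    print(n,camera_params(n)); save(n,n+'0')
print(get_obs())
E
```

```text
scene {'K': array([[614.44224356,   0.        , 332.42847004],
       [  0.        , 614.44224356, 233.22527121],
       [  0.        ,   0.        ,   1.        ]]), 'origin': array([-0.1558372 , -0.61696668,  0.65299338]), 'attitude': array([ 0.79978169,  0.41260375, -0.20176673, -0.38651984])}
top {'K': array([[524.41975172,   0.        , 320.52306132],
       [  0.        , 524.41975172, 234.3529344 ],
       [  0.        ,   0.        ,   1.        ]]), 'origin': array([ 0.37525248, -0.12103189,  0.91472149]), 'attitude': array([-0.70035633, -0.03456889,  0.02618071,  0.71247496])}
wrist {'K': array([[339.19212782,   0.        , 318.04679744],
       [  0.        , 339.19212782, 235.96863662],
       [  0.        ,   0.        ,   1.        ]]), 'origin': array([ 0.3622494 , -0.57281338,  0.37310371]), 'attitude': array([ 0.84045143, -0.11990473,  0.07557705, -0.52302233])}
{'t': 0.15, 'q': array([ 1.00491509,  0.47763663,  0.02237611,  1.55618965, -0.01151844,
        1.10929315, -0.08307587]), 'joint_vel': array([ 0.00195478, -0.00088742, -0.00013546, -0.00395736,  0.00079513,
        0.00092445, -0.00020192]), 'joint_torque': array([ 3.04181624e-03, -5.96924114e+01,  1.61026262e+00, -2.81490165e+01,
        1.26312574e-02,  6.51712442e-03,  3.98457118e-06]), 'eef_pos': array([ 0.29811178, -0.6051113 ,  0.23054657]), 'tool_rot': array([-6.68567174e-04,  9.73917577e-01,  2.26901003e-01, -2.04582968e-04]), 'contact_force': array([ 0.3498369 ,  0.64644527, -0.47930507]), 'torque': array([-0.01615172, -0.01592137,  0.01806709]), 'grasp_force': 0.0, 'gripper_width': 0.9987215165616415}
```

View pics/scene0.png

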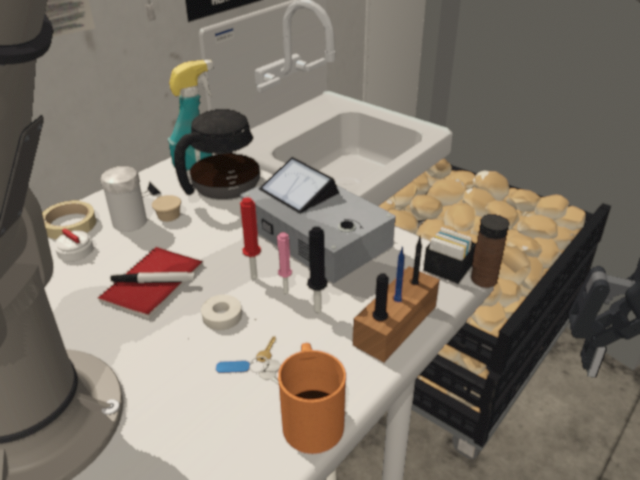

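View pics/top0.png

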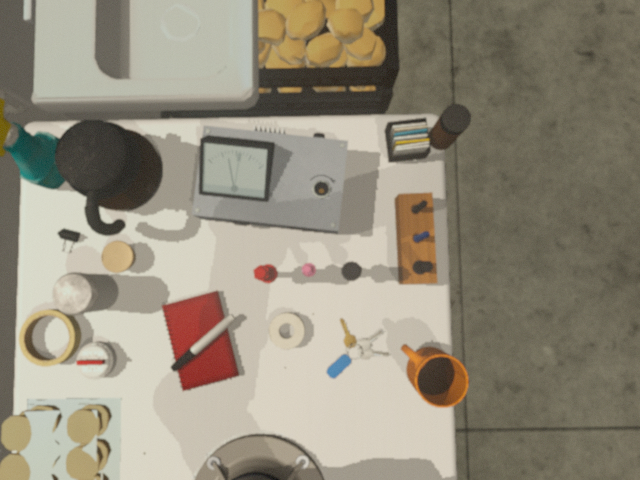

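Scene view: the black-handled drivers are one at (317,255), standing free on the table, and one at (381,297), in the stand's near hole. The red (250,225) and pink (285,255) ones are excluded. The one in the stand is the smaller black one and sits in the stand as described, so it is the one meant. The blue pen is at (400,275) and the black pen at (418,260). In the top view the stand is at (416,238), the bush at (321,187), and the meter at (235,168). I'll confirm this in an enlarged crop.

```bash
python3 - <<'E'
from h import *
s=cv2.imread('pics/scene0.png'); t=cv2.imread('pics/top0.png')
a=cv2.resize(s[215:365,295:445],(400,400),interpolation=3)
b=cv2.resize(t[180:300,330:450],(400,400),interpolation=3)
c=cv2.resize(t[120:240,190:355],(800//2,200),interpolation=3)
d=cv2.resize(t[130:210,195:280],(400,200),interpolation=3)
cv2.imwrite('pics/crop1.png',np.vstack([np.hstack([a,b]),np.hstack([c,d])]))
p=camera_params('top'); hsv=cv2.cvtColor(t,cv2.COLOR_BGR2HSV)
m=((hsv[...,0]>5)&(hsv[...,0]<18)&(hsv[...,1]>100)).astype(np.uint8); m[:,:385]=0;m[:185]=0;m[295:]=0
cs=cv2.findContours(m,0,1)[0]; k=max(cs,key=cv2.contourArea); r=cv2.minAreaRect(k); print('stand',r,np.round([onz(p,u,v,.055) for u,v in cv2.boxPoints(r)],4))
g=((hsv[...,1]<40)&(hsv[...,2]>90)&(hsv[...,2]<190)).astype(np.uint8); 
g2=np.zeros_like(g); g2[118:240,185:355]=g[118:240,185:355]
k=max(cv2.findContours(cv2.morphologyEx(g2,2,np.ones((3,3))),0,1)[0],key=cv2.contourArea); r=cv2.minAreaRect(k); print('ctrl',r,np.round([onz(p,u,v,.07) for u,v in cv2.boxPoints(r)],4))
print('bush',onz(p,321,187,.076))
E
```

```text
stand ((415.617431640625, 238.23065185546875), (89.56025695800781, 37.26421356201172), 86.98721313476562) [[ 0.5134 -0.2351  0.055 ]
 [ 0.5155 -0.2966  0.055 ]
 [ 0.3683 -0.2991  0.055 ]
 [ 0.3661 -0.2385  0.055 ]]
ctrl ((269.4999694824219, 182.0), (168.99996948242188, 113.99998474121094), 0.0) [[ 0.4444  0.1082  0.07  ]
 [ 0.6334  0.1092  0.07  ]
 [ 0.6277 -0.1697  0.07  ]
 [ 0.4396 -0.1655  0.07  ]]
bush [ 0.52446863 -0.1137235   0.076     ]
```

View pics/crop1.png

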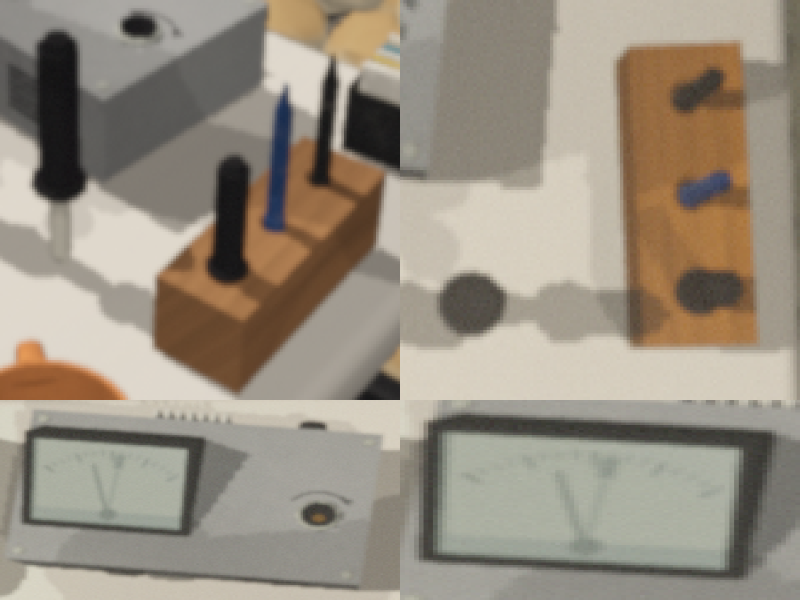

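The crop confirms it: the handle in the stand is smaller than the free-standing black driver, and its flange rests on the block. The needle is about 0.17 rad left and the flag about 0.15 rad right. Next I'll place the wrist camera over the stand and bush.

```bash
cat >> h.py <<'E'
def tool():
    o=get_obs(); return np.array(o['eef_pos']),rot(o['tool_rot'])
def go(X,yaw):
    """shift in tool axes + az to reach TCP X with tool x at world yaw, pointing down"""
    p,T=tool(); Tn=np.array([[np.cos(yaw),np.sin(yaw),0],[np.sin(yaw),-np.cos(yaw),0],[0,0,-1]])
    return np.round(T.T@(np.array(X)-p),4),np.round(R.from_matrix(T.T@Tn).as_rotvec(),4)
E
python3 - <<'E'
from h import *
p,T=tool(); c=camera_params('wrist')
print('cam off tool',T.T@(c['origin']-p)); print('cam axes in tool\n',T.T@rot(c['attitude']))
# yaw options, aim camera above point midway stand/bush
for yaw in [0,.458]:
    print(yaw,go([.36,-.25,.25],yaw))
t=camera_params('top')
for uv in [(419,267),(422,237),(419,206)]: print(onz(t,*uv,.09))
E
```

```text
cam off tool [ 0.07179499 -0.00077364 -0.14269296]
cam axes in tool
 [[-5.55967045e-04  9.59855479e-01  2.80494474e-01]
 [ 9.99999845e-01  5.42066139e-04  1.27139066e-04]
 [-3.00114269e-05  2.80494501e-01 -9.59855632e-01]]
0 (array([ 0.2125, -0.2912, -0.0191]), array([-1.300e-03,  4.000e-04,  4.578e-01]))
0.458 (array([ 0.2125, -0.2912, -0.0191]), array([-0.0014,  0.0001, -0.0002]))
[ 0.39233636 -0.26522667  0.09      ]
[ 0.43938057 -0.27147772  0.09      ]
[ 0.48865038 -0.2683749   0.09      ]
```

```bash
python3 -m jog '[{"x":0.13,"y":-0.16,"z":-0.03,"az":0.23},{"x":0.13,"y":-0.16,"z":-0.03,"az":0.23},{"x":0.13,"y":-0.16,"z":-0.03,"az":0.23},{"x":0.26,"y":-0.32,"z":-0.04,"az":0.458},{"x":0.26,"y":-0.32,"z":-0.04,"az":0.458},{"x":0.26,"y":-0.32,"z":-0.04,"az":0.458},{"x":0.26,"y":-0.32,"z":-0.04,"az":0.458},{"x":0.26,"y":-0.32,"z":-0.04,"az":0.458},{"x":0.26,"y":-0.32,"z":-0.04,"az":0.458},{"x":0.26,"y":-0.32,"z":-0.04,"az":0.458},{"x":0.26,"y":-0.32,"z":-0.04,"az":0.458},{"x":0.26,"y":-0.32,"z":-0.04,"az":0.458}]'
python3 - <<'E'
from h import *
import pickle
pickle.dump(camera_params('wrist'),open('w1.pkl','wb'))
save('wrist','w1'); print(tool(), get_obs()['contact_force'],get_obs()['q'])
E
```

```text
(array([ 0.29816028, -0.60518472,  0.23069911]), array([[ 8.97016828e-01,  4.41996017e-01, -5.76405269e-04],
       [ 4.41996381e-01, -8.97016338e-01,  9.42394284e-04],
       [-1.00510424e-04, -1.10011257e-03, -9.99999390e-01]])) [0.41303828 0.07621479 0.03824533] [ 1.00490952  0.47749569  0.02235491  1.55605133 -0.01146946  1.1092786
 -0.08308968]validation failed for argument at $[0]...
```

View pics/w1.png

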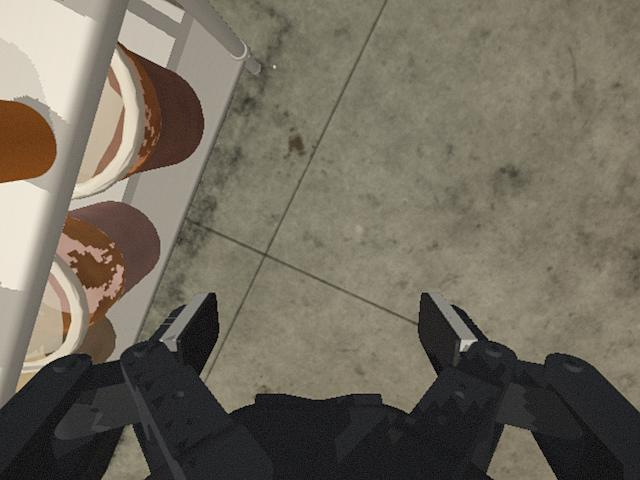

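The move was refused, so this picture still shows the start pose: floor on the right, table edge on the left. A row probably needs all six keys.

```bash
python3 -m jog '[{"x":0.13,"y":-0.16,"z":-0.03,"ax":0,"ay":0,"az":0.23},{"x":0.13,"y":-0.16,"z":-0.03,"ax":0,"ay":0,"az":0.23},{"x":0.13,"y":-0.16,"z":-0.03,"ax":0,"ay":0,"az":0.23},{"x":0.26,"y":-0.32,"z":-0.04,"ax":0,"ay":0,"az":0.458},{"x":0.26,"y":-0.32,"z":-0.04,"ax":0,"ay":0,"az":0.458},{"x":0.26,"y":-0.32,"z":-0.04,"ax":0,"ay":0,"az":0.458},{"x":0.26,"y":-0.32,"z":-0.04,"ax":0,"ay":0,"az":0.458},{"x":0.26,"y":-0.32,"z":-0.04,"ax":0,"ay":0,"az":0.458},{"x":0.26,"y":-0.32,"z":-0.04,"ax":0,"ay":0,"az":0.458},{"x":0.26,"y":-0.32,"z":-0.04,"ax":0,"ay":0,"az":0.458},{"x":0.26,"y":-0.32,"z":-0.04,"ax":0,"ay":0,"az":0.458}]'
python3 - <<'E'
from h import *
import pickle
pickle.dump(camera_params('wrist'),open('w1.pkl','wb'))
save('wrist','w1'); print(tool(), get_obs()['contact_force'],get_obs()['q'])
E
```

```text
t: 1.3
eef_pos: [0.39, -0.2041, 0.2713]
tool_rot: [0.0, 1.0, -0.0, 0.0]
contact_force: [-0.1, 0.0, -0.6]
gripper_width: 1.0
grasp_force: 0.0
(array([ 0.38971914, -0.20474457,  0.27119651]), array([[ 9.99998313e-01, -1.82084531e-03, -2.43011872e-04],
       [-1.82093267e-03, -9.99998277e-01, -3.59785948e-04],
       [-2.42356339e-04,  3.60227849e-04, -9.99999906e-01]])) [ 0.53655551 -0.78655075  0.39031377] [ 0.47104786  0.0497917  -0.133792    2.02929431  0.00807817  1.06307496
 -1.23912583]
```

View pics/w1.png

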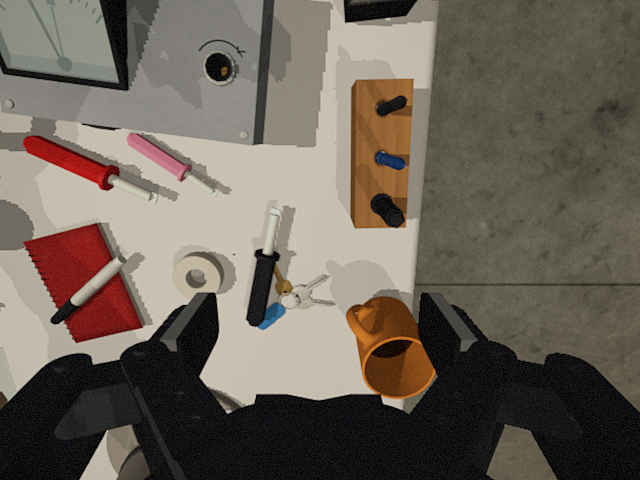

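The wrist view shows the stand at (382,153) with the tool handle top at about (393,217) and the two pens at (392,105) and (390,159). The bush is at (219,67). The free drivers now lie on the table; they were standing free on their blades. I'll compute poses from the stand outline and an enlarged crop.

```bash
python3 - <<'E'
from h import *
import pickle
w=pickle.load(open('w1.pkl','rb')); im=cv2.imread('pics/w1.png'); hsv=cv2.cvtColor(im,cv2.COLOR_BGR2HSV)
m=((hsv[...,0]>5)&(hsv[...,0]<18)&(hsv[...,1]>100)).astype(np.uint8); m[:,:345]=0;m[:,420:]=0;m[232:]=0;m[:70]=0
m=cv2.morphologyEx(m,cv2.MORPH_CLOSE,np.ones((25,25)))
k=max(cv2.findContours(m,0,1)[0],key=cv2.contourArea); r=cv2.minAreaRect(k)
P=np.array([onz(w,u,v,.055) for u,v in cv2.boxPoints(r)]); print(cv2.boxPoints(r),np.round(P,4),P.mean(0))
# circle of bush
g=cv2.cvtColor(im,6)
top=read_camera('top'); cv2.imwrite('pics/top1.png',top[...,::-1]); 
a=cv2.resize(im[180:250,355:425],(400,400),interpolation=cv2.INTER_CUBIC)
b=cv2.resize(im[32:102,184:254],(400,400),interpolation=cv2.INTER_CUBIC)
c=cv2.resize(top[250:350,240:370,::-1],(400,200)); d=cv2.resize(im[0:100,0:140],(400,200))
cv2.imwrite('pics/crop2.png',np.vstack([np.hstack([a,b]),np.hstack([c,d])]))
E
```

```text
[[345.9324   226.62218 ]
 [352.18887   76.4662  ]
 [412.99997   78.999985]
 [406.7435   229.15596 ]] [[ 0.367  -0.2338  0.055 ]
 [ 0.5175 -0.2365  0.055 ]
 [ 0.5152 -0.2956  0.055 ]
 [ 0.3641 -0.3005  0.055 ]] [ 0.44096067 -0.26659966  0.055     ]
```

View pics/crop2.png

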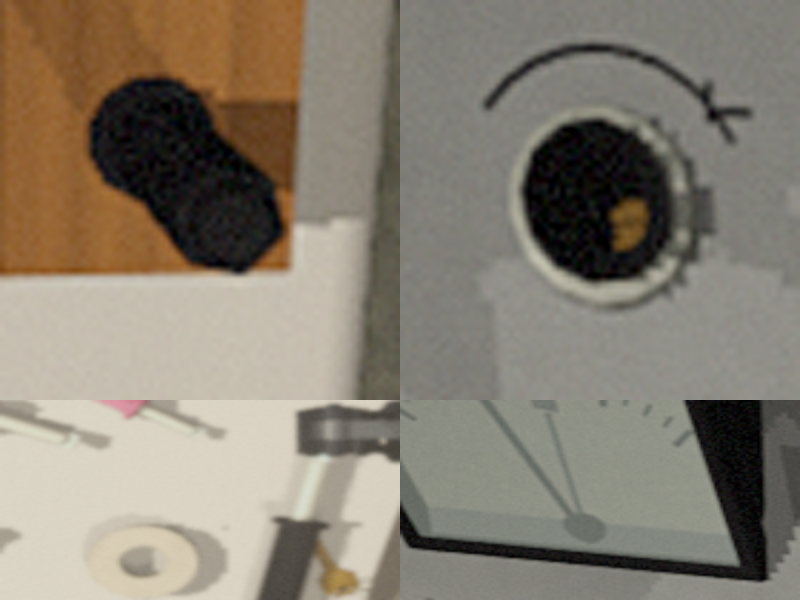

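The crops show the flange centre at (381.6,204), the handle top at (393.9,218.9), and the bush rim centre at (219.5,68), with the brass face and a faint slot at about (223,71).

```bash
python3 - <<'E'
from h import *
import pickle
w=pickle.load(open('w1.pkl','rb'))
print('flange',onz(w,381.6,204,.059),'top',onz(w,393.9,218.9,.125),'bush',onz(w,219.5,68,.076))
print('bush top',onz(camera_params('top'),321,187,.076))
for yaw in (0,np.pi/2,-np.pi/2): print(go([.392,-.267,.26],yaw))
# camera over handle: yaw pi/2 -> cam at tcp +y .072
print(go([.392,-.31,.22],np.pi/2))
E
```

```text
flange [ 0.39286801 -0.27073587  0.059     ] top [ 0.3923647  -0.26961769  0.125     ] bush [ 0.52131911 -0.11400121  0.076     ]
bush top [ 0.52446863 -0.1137235   0.076     ]
(array([0.0026, 0.062 , 0.0111]), array([ 0.0002,  0.0004, -0.0026]))
(array([0.0026, 0.062 , 0.0111]), array([-1.0000e-04,  5.0000e-04, -1.5734e+00]))
(array([0.0026, 0.062 , 0.0111]), array([5.0000e-04, 1.0000e-04, 1.5682e+00]))
(array([0.0027, 0.105 , 0.0512]), array([-1.0000e-04,  5.0000e-04, -1.5734e+00]))
```

```bash
python3 -m jog '[{"x":0.003,"y":0.033,"z":0.03,"ax":0,"ay":0,"az":0},{"x":0.003,"y":0.065,"z":0.06,"ax":0,"ay":0,"az":0},{"x":0.003,"y":0.065,"z":0.06,"ax":0,"ay":0,"az":0},{"x":0.003,"y":0.065,"z":0.06,"ax":0,"ay":0,"az":0}]'
python3 - <<'E'
from h import *
import pickle
w=camera_params('wrist');pickle.dump(w,open('w2.pkl','wb'))
im=save('wrist','w2')[...,::-1]; print(tool()[0],proj(w,[.3925,-.27,.125]))
u,v=map(int,proj(w,[.3925,-.27,.125])); a=cv2.resize(im[v-40:v+40,u-40:u+40],(400,400),interpolation=2)
a=cv2.convertScaleAbs(a,alpha=3,beta=0)
b=cv2.resize(im,(400,300)); b=np.vstack([b,np.zeros((100,400,3),np.uint8)])
cv2.imwrite('pics/crop3.png',np.hstack([a,b])); print(u,v)
E
```

```text
t: 1.8
eef_pos: [0.392, -0.2699, 0.2103]
tool_rot: [-0.001, 1.0, -0.002, -0.001]
contact_force: [0.3, 0.8, 0.2]
gripper_width: 1.003
grasp_force: 0.0
[ 0.39281239 -0.26922315  0.21116497] (np.float64(319.6016223637373), np.float64(241.4491873183501))
319 241
```

View pics/crop3.png

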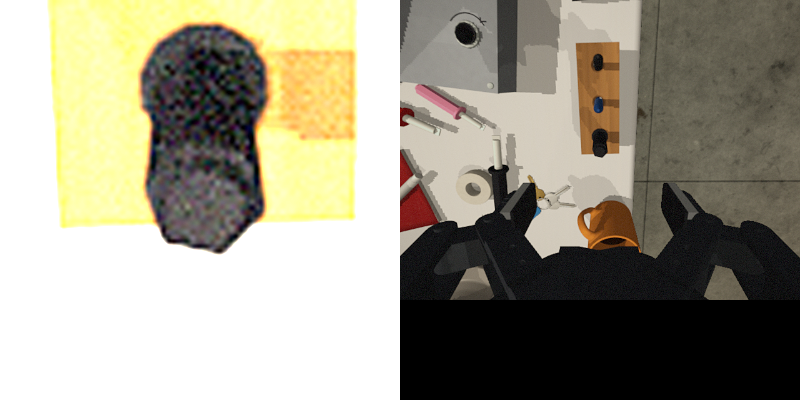

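The hexagon's vertices are at about -14°, -74° and -134° in the image, so a flat normal lies at +16°. The handle centre agrees with the prediction to within 1 mm. I'll turn 0.28 rad counter-clockwise, descend and grip.

```bash
python3 -m jog '[{"x":0,"y":0.001,"z":0,"ax":0,"ay":0,"az":-0.14},{"x":0,"y":0.001,"z":0.03,"ax":0,"ay":0,"az":-0.28},{"x":0,"y":0.001,"z":0.06,"ax":0,"ay":0,"az":-0.28},{"x":0,"y":0.001,"z":0.09,"ax":0,"ay":0,"az":-0.28},{"x":0,"y":0.001,"z":0.11,"ax":0,"ay":0,"az":-0.28},{"x":0,"y":0.001,"z":0.123,"ax":0,"ay":0,"az":-0.28},{"x":0,"y":0.001,"z":0.123,"ax":0,"ay":0,"az":-0.28}]' && python3 -m jog '[{"x":0,"y":0,"z":0,"ax":0,"ay":0,"az":0},{"x":0,"y":0,"z":0,"ax":0,"ay":0,"az":0},{"x":0,"y":0,"z":0,"ax":0,"ay":0,"az":0},{"x":0,"y":0,"z":0,"ax":0,"ay":0,"az":0},{"x":0,"y":0,"z":0,"ax":0,"ay":0,"az":0},{"x":0,"y":0,"z":0,"ax":0,"ay":0,"az":0},{"x":0,"y":0,"z":0,"ax":0,"ay":0,"az":0},{"x":0,"y":0,"z":0,"ax":0,"ay":0,"az":0}]' 0 40
```

```text
t: 2.55
eef_pos: [0.3929, -0.2687, 0.0877]
tool_rot: [-0.001, 0.99, 0.14, -0.001]
contact_force: [-0.4, 0.2, 0.3]
gripper_width: 0.996
grasp_force: 0.0
t: 3.35
eef_pos: [0.3934, -0.2697, 0.0886]
tool_rot: [0.0, 0.99, 0.139, 0.0]
contact_force: [-0.0, 0.7, 5.2]
gripper_width: 0.181
grasp_force: 42.1
```

```bash
python3 -m jog '[{"x":0,"y":0,"z":-0.01,"ax":0,"ay":0,"az":0},{"x":0,"y":0,"z":-0.03,"ax":0,"ay":0,"az":0},{"x":0,"y":0,"z":-0.06,"ax":0,"ay":0,"az":0},{"x":0,"y":0,"z":-0.1,"ax":0,"ay":0,"az":0},{"x":0,"y":0,"z":-0.145,"ax":0,"ay":0,"az":0},{"x":0,"y":0,"z":-0.145,"ax":0,"ay":0,"az":0},{"x":0,"y":0,"z":-0.145,"ax":0,"ay":0,"az":0}]'
python3 - <<'E'
from h import *
im=save('scene','s1')[...,::-1]; p,T=tool(); s=camera_params('scene')
tip=p+T@np.array([0,0,.0756]); u,v=map(int,proj(s,tip)); print(p,u,v,get_obs()['contact_force'],get_obs()['q'])
a=cv2.resize(im[v-30:v+30,u-30:u+30],(600,600),interpolation=0); 
c=camera_params('wrist');w=save('wrist','w3')[...,::-1]; uw,vw=map(int,proj(c,tip)); print(uw,vw)
b=cv2.resize(w[max(0,vw-20):vw+20,uw-10:uw+10],(200,400),interpolation=0); b=np.vstack([b,np.zeros((200,200,3),np.uint8)])
cv2.imwrite('pics/crop4.png',np.hstack([a,b]))
E
```

```text
t: 4.05
eef_pos: [0.3935, -0.2698, 0.2345]
tool_rot: [0.001, 0.99, 0.139, 0.001]
contact_force: [-1.0, 0.4, -1.5]
gripper_width: 0.181
grasp_force: 41.5
[ 0.39264547 -0.26929948  0.23312348] 381 256 [-0.24360799  0.01707669 -0.10209018] [ 0.57062876  0.15215904 -0.11125725  2.00724443  0.02029823  0.98353092
 -0.84158814]
319 247
```

View pics/crop4.png

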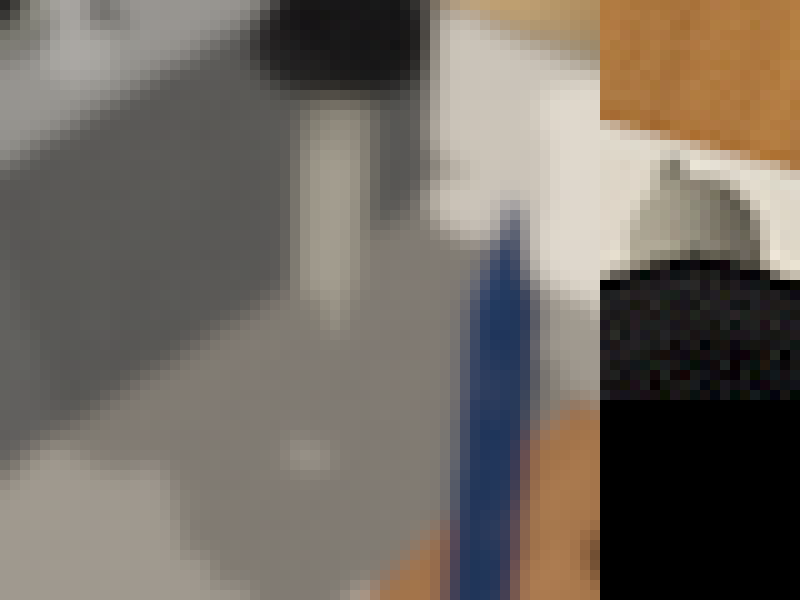

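In the scene crop the blade looks narrow at about (380,260), so its azimuth is close to the viewing azimuth. The wrist crop shows it sticking out up and to the left. Both fit blade azimuth = tool yaw + 30°. Next I'll put the wrist camera over the bush.

```bash
python3 -c "
from h import *
print(go([.451,-.1135,.165],0))"
```

```text
(array([ 0.0995, -0.1332,  0.0674]), array([-0.0012,  0.0016,  0.2798]))
```

```bash
python3 -m jog '[{"x":0.03,"y":-0.04,"z":0,"ax":0,"ay":0,"az":0.1},{"x":0.06,"y":-0.08,"z":0.01,"ax":0,"ay":0,"az":0.2},{"x":0.09,"y":-0.12,"z":0.02,"ax":0,"ay":0,"az":0.28},{"x":0.1,"y":-0.133,"z":0.05,"ax":0,"ay":0,"az":0.28},{"x":0.1,"y":-0.133,"z":0.067,"ax":0,"ay":0,"az":0.28},{"x":0.1,"y":-0.133,"z":0.067,"ax":0,"ay":0,"az":0.28},{"x":0.1,"y":-0.133,"z":0.067,"ax":0,"ay":0,"az":0.28}]'
python3 - <<'E'
from h import *
import pickle
c=camera_params('wrist'); pickle.dump(c,open('w4.pkl','wb')); im=save('wrist','w4')[...,::-1]; print(tool()[0],c['origin'])
u,v=map(int,proj(c,[.523,-.114,.076])); print(u,v,proj(c,[.523,-.114,.045]))
a=cv2.resize(cv2.convertScaleAbs(im[v-25:v+25,u-25:u+25],alpha=1.6),(500,500),interpolation=0)
b=cv2.resize(im,(300,225));b=np.vstack([b,np.zeros((275,300,3),np.uint8)])
cv2.imwrite('pics/crop5.png',np.hstack([a,b]))
E
```

```text
t: 4.85
eef_pos: [0.4517, -0.1143, 0.1655]
tool_rot: [-0.0, 1.0, -0.0, -0.001]
contact_force: [0.2, 0.7, 0.7]
gripper_width: 0.179
grasp_force: 41.4
[ 0.45228976 -0.11466117  0.16631046] [ 0.52340514 -0.11354918  0.30803945]
318 136 (np.float64(318.79286542127494), np.float64(136.4481324944669))
```

View pics/crop5.png

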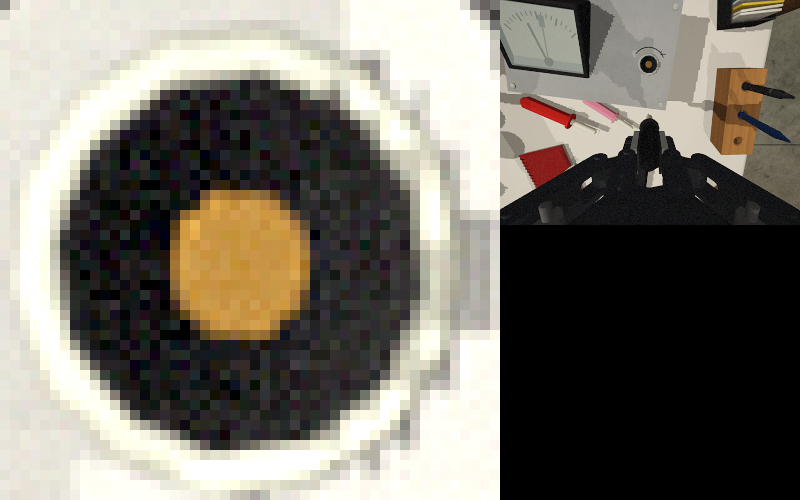

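The bush mouth is centred at about (316.5,137) and the brass face at (317,137.5). The slot is faint, so I'll average frames, stretch the contrast and fit its direction.

```bash
python3 - <<'E'
from h import *
c=camera_params('wrist'); A=np.mean([read_camera('wrist').astype(float) for _ in range(12)],0)
np.save('avg.npy',A)
s=A[112:162,292:342]; r=s[...,0]; b=s[...,2]
m=((r-b)>40).astype(np.uint8); k=max(cv2.findContours(m,0,1)[0],key=cv2.contourArea); M=cv2.moments(m,True); x0,y0=M['m10']/M['m00'],M['m01']/M['m00']; print('face',x0+292,y0+112,m.sum())
d=((s.sum(2)/3)<60).astype(np.uint8)|m; (x1,y1),rad=cv2.minEnclosingCircle(max(cv2.findContours(cv2.morphologyEx(d,2,np.ones((3,3))),0,1)[0],key=cv2.contourArea)); print('mouth',x1+292,y1+112,rad,onz(c,x1+292,y1+112,.076), onz(c,x0+292,y0+112,.047))
L=s.mean(2); i0,j0=int(round(y0)),int(round(x0)); print(np.round(L[i0-9:i0+10,j0-9:j0+10]).astype(int))
z=cv2.resize(np.clip((s[i0-9:i0+10,j0-9:j0+10,::-1]-s[i0,j0,::-1])*3+128,0,255).astype(np.uint8),(380,380),interpolation=0)
W=A[0:165,0:200,::-1].astype(np.uint8); z=np.hstack([z,cv2.resize(W,(400,380))])
cv2.imwrite('pics/crop6.png',z)
E
```

```text
face 315.9375 139.43125 160
mouth 315.9074077606201 139.31481552124023 18.130191802978516 [ 0.52206521 -0.11245093  0.076     ] [ 0.52176738 -0.11229679  0.047     ]
[[ 16  15  12  12  14  16  13  14  14  18  18  18  20  22  22  21  17  25
   26]
 [ 13  11  12  14  14  14  11  10  12  13  16  16  20  22  21  24  26  24
   24]
 [ 12  13  15  14  12  13  28  39  34  40  44  35  31  22  21  28  24  25
   29]
 [ 12  14  10   7  13  46  88  93  83  79  81  77  66  43  24  23  27  25
   26]
 [ 11  11  12  16  34  72  97  97  90  90  92  91  87  74  44  31  24  24
   26]
 [ 10  10  15  59  87  89  89  88  88  88  86  88  91  89  75  47  24  27
   27]
 [  9  10  19  76 103  94  87  86  87  86  87  87  88  89  87  63  32  23
   27]
 [ 16   6  28  75  95  90  86  88  87  88  88  87  86  88  90  76  40  22
   28]
 [ 12   8  37  78  90  86  86  87  85  87  88  87  87  88  90  83  45  18
   25]
 [ 15  11  44  82  90  87  86  88  85  87  86  86  88  87  90  83  47  21
   28]
 [ 13   8  42  81  90  89  88  88  87  88  88  88  86  88  91  84  52  22
   28]
 [ 11  11  35  76  91  89  86  88  87  88  87  88  86  87  89  79  41  22
   28]
 [ 13  11  26  67  88  88  87  84  87  88  86  88  85  86  88  70  29  25
   25]
 [ 17  13  19  56  84  87  89  87  88  87  86  87  88  90  87  61  21  25
   25]
 [ 15   6  16  38  67  81  88  88  89  87  88  90  90  81  63  42  21  25
   26]
 [ 13  15  13  13  29  58  83  90  90  88  90  91  85  62  27  24  26  22
   27]
 [ 14  16  10  13  11  30  55  70  69  73  70  71  61  31  17  25  23  28
   27]
 [ 10  11  17  16  11  11  23  27  31  33  31  31  24  21  22  26  27  24
   24]
 [ 15  12  14  17  17  16  13  12  16  12  15  16  21  20  24  23  26  25
   27]]
```

View pics/crop6.png

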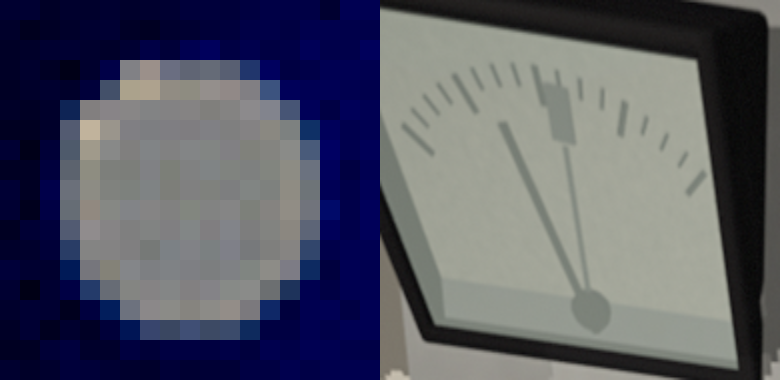

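There's almost no contrast inside the face. There may be a notch at the upper left, azimuth about 45°, and I'll confirm that by feel. The needle is about 0.32 rad left of the flag, so the screw needs about 0.64 rad clockwise. I'll start with the blade at azimuth about 65° and feel clockwise.

```bash
python3 -c "
from h import *
print(go([.5225,-.1128,.165],.61))"
```

```text
(array([ 0.07  , -0.0013,  0.0014]), array([ 1.000e-04, -2.000e-04, -6.103e-01]))
```

```bash
python3 -m jog '[{"x":0.03,"y":-0.001,"z":0,"ax":0,"ay":0,"az":-0.14},{"x":0.06,"y":-0.001,"z":0,"ax":0,"ay":0,"az":-0.28},{"x":0.07,"y":-0.001,"z":0.001,"ax":0,"ay":0,"az":-0.42},{"x":0.07,"y":-0.001,"z":0.001,"ax":0,"ay":0,"az":-0.56},{"x":0.07,"y":-0.001,"z":0.001,"ax":0,"ay":0,"az":-0.61},{"x":0.07,"y":-0.001,"z":0.001,"ax":0,"ay":0,"az":-0.61},{"x":0.07,"y":-0.001,"z":0.001,"ax":0,"ay":0,"az":-0.61}]'
python3 - <<'E'
from h import *
c=camera_params('wrist'); im=save('wrist','w7')[...,::-1]; s=save('scene','s7')[...,::-1]
p,T=tool(); tip=p+T@np.array([0,0,.0756]); print(p,tip,get_obs()['contact_force'])
u,v=map(int,proj(c,tip)); a=cv2.resize(im[v-30:v+30,u-30:u+30],(400,400),interpolation=2)
u,v=map(int,proj(camera_params('scene'),tip)); b=cv2.resize(s[v-30:v+30,u-30:u+30],(400,400),interpolation=2)
cv2.imwrite('pics/crop7.png',np.hstack([a,b]))
E
```

```text
t: 6.2
eef_pos: [0.5224, -0.1132, 0.1652]
tool_rot: [-0.0, 0.954, 0.299, -0.0]
contact_force: [-1.1, -0.1, -0.3]
gripper_width: 0.178
grasp_force: 41.4
[ 0.52244522 -0.11314925  0.16531611] [ 0.52244489 -0.11315627  0.08971611] [ 0.48644886 -0.08482157 -0.7147903 ]
```

View pics/crop7.png

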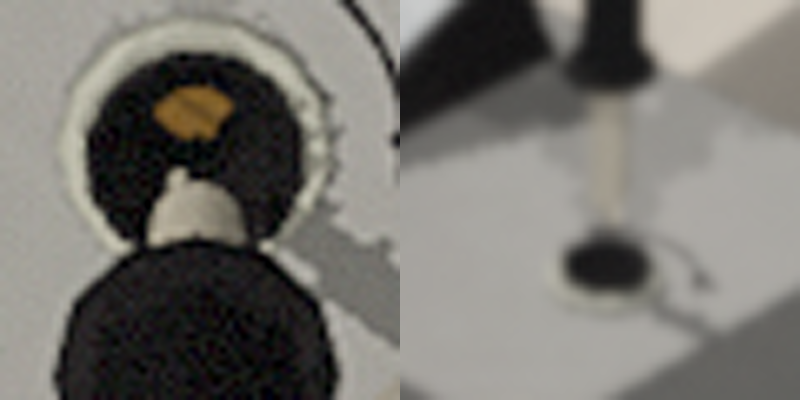

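The tool is centred over the bush to within 1 mm, with both centres at x≈196 in the left crop. The brass face shows at about (195,110) with a slanted dark line across it. That used up my picture views, so from here I work with numbers.

```bash
python3 - <<'E'
from h import *
c=camera_params('wrist'); p,T=tool(); u,v=map(int,proj(c,p+T@np.array([0,0,.0756])))
A=np.mean([read_camera('wrist').astype(float) for _ in range(10)],0)
s=A[v-22:v-6,u-10:u+9]; print(np.round(s[...,0]).astype(int))
m=(s[...,0]-s[...,2])>30
y,x=np.nonzero(m); w=np.maximum(0,np.median(s[...,0][m])-s[...,0][m])
E
```

```text
[[160 159 150 130 103  67  41  29  30  29  34  49  61  75  86 111 134 158
  181]
 [133 121 100  61  22  25  27  27  27  26  28  26  25  21  19  35  61 104
  156]
 [ 80  48  26  28  14  18  17  19  15  17  16  21  18  22  24  22  22  39
   98]
 [ 45  33  30  22  18  14  12  10   9  11  13  14  14  17  16  23  29  36
   42]
 [ 28  26  17  14  14  18   8   8   7   8   8   9  16  12  12  18  27  28
   29]
 [ 20  12  19  16  10  23  74 103 106 104 106  89  41   7  12  19  21  22
   28]
 [ 15  16  15   9  33  74 104 116 127 131 133 124 107  87  41  15  14  21
   26]
 [ 18  15   9  45  94 119 116 103 105 116 124 127 131 128  92  28  21  25
   22]
 [ 18  11  17  91 129 130 124 118 107  98 107 121 131 127  89  25  27  26
   22]
 [ 14  16  13  81 122 129 126 125 122 111 100 107 113  86  34   8  21  26
   27]
 [ 17  15   8  29  83 121 130 127 125 125 120 114  90  29   1  10  27  27
   26]
 [ 18  13  13   6  28  79 110 126 126 115 125 125  78   2   8  13  24  23
   30]
 [ 14  18  10  12   7  13  51  88  91  72  87  91  43  11  16  16  25  32
   29]
 [ 14  15  15   9  11  14   6  16  23  14  12  22   7   9  16  22  24  30
   29]
 [ 14  18  16  13  10  10  13  11  12   8  12  11  12  19  19  27  30  32
   29]
 [ 14  16  16  14  11  11  10   8   9  12   9  16  18  24  26  23  29  29
   29]]
```

The shadow line runs at 145° in the image, so the slot azimuth is about 90°, close to the controller's y axis. I'll set the blade to azimuth about 92° and lower it into the bore.

```bash
python3 -m jog '[{"x":0,"y":0,"z":0,"ax":0,"ay":0,"az":-0.14},{"x":0,"y":0,"z":0,"ax":0,"ay":0,"az":-0.28},{"x":0,"y":0,"z":0,"ax":0,"ay":0,"az":-0.42},{"x":0,"y":0,"z":0,"ax":0,"ay":0,"az":-0.48},{"x":0,"y":0,"z":0.005,"ax":0,"ay":0,"az":-0.48},{"x":0,"y":0,"z":0.01,"ax":0,"ay":0,"az":-0.48},{"x":0,"y":0,"z":0.014,"ax":0,"ay":0,"az":-0.48},{"x":0,"y":0,"z":0.018,"ax":0,"ay":0,"az":-0.48},{"x":0,"y":0,"z":0.018,"ax":0,"ay":0,"az":-0.48}]'
python3 - <<'E'
from h import *
o=get_obs();print(o['contact_force'],o['torque'],o['eef_pos'],o['q'][6])
E
```

```text
t: 7.7
eef_pos: [0.5221, -0.113, 0.1465]
tool_rot: [-0.0, 0.855, 0.518, -0.0]
contact_force: [-0.4, 0.4, -1.2]
gripper_width: 0.178
grasp_force: 41.4
[-0.40855447  0.4131547  -1.21866296] [-0.01554884  0.01451851  0.02462728] [ 0.52206022 -0.11298906  0.1465309 ] -0.5662594686269127
```

```bash
python3 -m jog '[{"x":0,"y":0,"z":0.002,"ax":0,"ay":0,"az":0},{"x":0,"y":0,"z":0.004,"ax":0,"ay":0,"az":0},{"x":0,"y":0,"z":0.006,"ax":0,"ay":0,"az":0},{"x":0,"y":0,"z":0.008,"ax":0,"ay":0,"az":0},{"x":0,"y":0,"z":0.01,"ax":0,"ay":0,"az":0},{"x":0,"y":0,"z":0.01,"ax":0,"ay":0,"az":0}]'
python3 - <<'E'
from h import *
o=get_obs();print(o['contact_force'],o['torque'],o['eef_pos'],o['q'][6])
E
```

```text
t: 8.3
eef_pos: [0.5223, -0.1131, 0.137]
tool_rot: [-0.0, 0.855, 0.518, -0.0]
contact_force: [0.5, 0.2, 0.3]
gripper_width: 0.182
grasp_force: 41.4
[0.53848268 0.20486934 0.31009591] [ 0.03646314 -0.01180984  0.01814039] [ 0.52230691 -0.11310515  0.13700948] -0.5732895152477744
```

```bash
cat > f.py <<'E'
from h import *
F=[];P=[]
for _ in range(6):
    read_camera('wrist'); o=get_obs(); F.append(np.r_[o['contact_force'],o['torque'][2]]); P.append(o['eef_pos'])
print('F',np.round(np.mean(F,0),3),'P',np.round(np.mean(P,0),4),'t',o['t'])
E
python3 f.py
python3 -m jog '[{"x":0,"y":0,"z":0.002,"ax":0,"ay":0,"az":0},{"x":0,"y":0,"z":0.004,"ax":0,"ay":0,"az":0},{"x":0,"y":0,"z":0.006,"ax":0,"ay":0,"az":0},{"x":0,"y":0,"z":0.008,"ax":0,"ay":0,"az":0},{"x":0,"y":0,"z":0.01,"ax":0,"ay":0,"az":0},{"x":0,"y":0,"z":0.011,"ax":0,"ay":0,"az":0},{"x":0,"y":0,"z":0.012,"ax":0,"ay":0,"az":0},{"x":0,"y":0,"z":0.012,"ax":0,"ay":0,"az":0}]'
python3 f.py
```

```text
F [ 0.161  0.181 -0.341 -0.003] P [ 0.5225 -0.1131  0.1373] t 8.6
t: 9.4
eef_pos: [0.5225, -0.1131, 0.1252]
tool_rot: [-0.0, 0.855, 0.518, -0.0]
contact_force: [-0.3, -0.1, 0.6]
gripper_width: 0.18
grasp_force: 41.4
F [ 0.067  0.127 -0.357  0.011] P [ 0.5226 -0.1131  0.1254] t 9.7
```

```bash

python3 -m jog '[{"x":0,"y":0,"z":0.001,"ax":0,"ay":0,"az":0},{"x":0,"y":0,"z":0.002,"ax":0,"ay":0,"az":0},{"x":0,"y":0,"z":0.002,"ax":0,"ay":0,"az":0}]' | grep for; python3 f.py
python3 -m jog '[{"x":0,"y":0,"z":0.001,"ax":0,"ay":0,"az":0},{"x":0,"y":0,"z":0.002,"ax":0,"ay":0,"az":0},{"x":0,"y":0,"z":0.002,"ax":0,"ay":0,"az":0}]' | grep for; python3 f.py
```

```text
contact_force: [-0.6, -0.1, -0.3]
grasp_force: 41.4
F [ 0.162 -0.216 -0.823 -0.015] P [ 0.5225 -0.1131  0.1233] t 10.3
contact_force: [-0.7, 0.9, 0.3]
grasp_force: 41.6
F [ 0.083 -0.012 -0.535 -0.02 ] P [ 0.5225 -0.1131  0.1213] t 10.9
```

```bash

python3 -m jog '[{"x":0,"y":0,"z":0.001,"ax":0,"ay":0,"az":0},{"x":0,"y":0,"z":0.0015,"ax":0,"ay":0,"az":0},{"x":0,"y":0,"z":0.0015,"ax":0,"ay":0,"az":0}]' | grep for; python3 f.py
python3 -m jog '[{"x":0,"y":0,"z":0.001,"ax":0,"ay":0,"az":0},{"x":0,"y":0,"z":0.0015,"ax":0,"ay":0,"az":0},{"x":0,"y":0,"z":0.0015,"ax":0,"ay":0,"az":0}]' | grep for; python3 f.py
```

```text
contact_force: [-1.1, 0.7, 2.0]
grasp_force: 41.8
F [-0.604 -0.106  2.402  0.004] P [ 0.5226 -0.1131  0.1199] t 11.5
contact_force: [-1.1, 0.5, 4.6]
grasp_force: 41.9
F [-0.835  0.069  3.964 -0.018] P [ 0.5226 -0.1131  0.1184] t 12.1
```

Contact is at TCP z≈0.1205, so the tip is about 31.5 mm deep, and the force is now 4 N. I'll back off slightly and fit the meter geometry from the two existing views, so needle and flag angles can be read numerically.

```bash
cat > meter.py <<'E'
from h import *
import pickle,os
from scipy.optimize import least_squares
w=pickle.load(open('w4.pkl','rb')); t=camera_params('top')
obs=[(w,(106,134.6),0),(w,(61.5,54.3),1),(w,(90,49),2),(t,(234.4,188.8),0),(t,(229,158.8),1),(t,(239,156.8),2)]
def pt(x,th,r=.05):
    yaw,tilt=x[5],x[3]
    ux=np.array([np.cos(yaw)*np.cos(tilt),np.sin(yaw)*np.cos(tilt),np.sin(tilt)]); uy=np.array([np.sin(yaw),-np.cos(yaw),0])
    return x[:3]+r*(np.cos(th)*ux+np.sin(th)*uy)
def res(x):
    q=[]
    for c,uv,k in obs:
        X=x[:3] if k==0 else pt(x,x[4] if k==1 else x[6]); q+=list(np.array(proj(c,X))-uv)
    q+= [(x[5]+.09)/.03]; return q
def fit():
    s=least_squares(res,[.51,.05,.09,.4,-.17,-.09,.15]); return s
def profile(n,im,c,x,r0,r1):
    th=np.arange(-.8,.81,.02); g=im.astype(np.float32).mean(2)
    out=[]
    for a in th:
        uv=np.array([proj(c,pt(x,a,r)) for r in np.linspace(r0,r1,12)],np.float32)
        out.append(cv2.remap(g,uv[None,:,0],uv[None,:,1],1).mean())
    return th,np.array(out)
if __name__=='__main__':
    s=fit(); print(np.round(s.x,3),np.round(s.fun,1)); np.save('mx.npy',s.x)
E
python3 meter.py
cat > n.py <<'E'
from meter import *
x=np.load('mx.npy')
for n in ('wrist','top'):
    c=camera_params(n); im=np.mean([read_camera(n).astype(float) for _ in range(2)],0)
    print(n,np.round(proj(c,x[:3]),0),np.round(proj(c,pt(x,0)),0))
    for r in ((.018,.038),(.045,.055)):
        th,o=profile(n,im,c,x,*r); print(' ',r,' '.join(f'{a:.2f}:{b:.0f}' for a,b in zip(th,o) if b<np.median(o)-6))
E
python3 n.py; python3 -c "
from h import *
print(get_obs()['contact_force'],get_obs()['t'])"
```

```text
[ 0.523  0.025  0.077  0.225 -0.322 -0.091  0.028] [ 0.6  1.6 -0.  -2.7  0.3  0.6  1.   0.4 -2.   0.2 -1.2  1.3 -0. ]
wrist [187.  27.] [277. -30.]
  (0.018, 0.038) -0.80:0 -0.78:0 -0.76:0 -0.74:0 -0.72:0 -0.70:0 -0.68:0 -0.66:0 -0.64:0 -0.62:0 -0.60:0 -0.58:0 -0.56:0 -0.54:0 -0.52:0 -0.50:0 -0.48:0 -0.46:0 -0.44:0 -0.42:0 -0.40:0 -0.38:0 -0.36:0 -0.34:0 -0.32:0 -0.30:0 -0.28:0 -0.26:0 -0.24:0 -0.22:6 -0.20:14 -0.18:14 -0.16:14 -0.14:25 -0.12:26 -0.10:25 -0.08:35 -0.06:34 -0.04:44 -0.02:49
  (0.045, 0.055) 
top [235. 189.] [237. 158.]
  (0.018, 0.038) -0.40:163 -0.38:161 -0.36:158 -0.34:156 -0.32:155 -0.30:155 -0.28:158 -0.26:161 -0.24:165 -0.02:165 0.00:164 0.02:164 0.04:164
  (0.045, 0.055) -0.30:162 -0.28:161 -0.26:163 -0.02:162 0.00:157 0.02:154 0.04:151 0.06:150 0.08:152 0.10:156 0.12:162
[-0.47249114  0.49091323  4.24032988] 12.3
```

The top camera reads well: needle about -0.31 and flag about +0.02 on the inner ring, so the difference is 0.33. I'll ease off 0.8 mm and turn clockwise to test for engagement.

```bash

python3 -m jog '[{"x":0,"y":0,"z":-0.0008,"ax":0,"ay":0,"az":0.08},{"x":0,"y":0,"z":-0.0008,"ax":0,"ay":0,"az":0.16},{"x":0,"y":0,"z":-0.0008,"ax":0,"ay":0,"az":0.24},{"x":0,"y":0,"z":-0.0008,"ax":0,"ay":0,"az":0.32},{"x":0,"y":0,"z":-0.0008,"ax":0,"ay":0,"az":0.4},{"x":0,"y":0,"z":-0.0008,"ax":0,"ay":0,"az":0.4}]' | grep for; python3 f.py; sed -i "s/('wrist','top')/('top',)/" n.py; python3 n.py
```

```text
contact_force: [-0.3, -0.5, 3.1]
grasp_force: 41.9
F [-1.630e-01  3.500e-02  3.159e+00  1.000e-03] P [ 0.5227 -0.1132  0.1192] t 13.2
top [235. 189.] [237. 158.]
  (0.018, 0.038) -0.36:165 -0.34:163 -0.32:160 -0.30:158 -0.28:155 -0.26:154 -0.24:155 -0.22:157 -0.20:161 -0.18:164 -0.02:165 0.00:164 0.02:164 0.04:164
  (0.045, 0.055) -0.24:162 -0.22:161 -0.20:163 -0.02:162 0.00:157 0.02:153 0.04:150 0.06:150 0.08:152 0.10:157 0.12:162
```

The needle moved by +0.055, so the blade is in the slot. The remaining 0.28 of needle is about 0.55 rad of turn.

```bash

python3 -m jog '[{"x":0,"y":0,"z":0,"ax":0,"ay":0,"az":0.08},{"x":0,"y":0,"z":0,"ax":0,"ay":0,"az":0.16},{"x":0,"y":0,"z":0,"ax":0,"ay":0,"az":0.24},{"x":0,"y":0,"z":0,"ax":0,"ay":0,"az":0.32},{"x":0,"y":0,"z":0,"ax":0,"ay":0,"az":0.4},{"x":0,"y":0,"z":0,"ax":0,"ay":0,"az":0.45},{"x":0,"y":0,"z":0,"ax":0,"ay":0,"az":0.45}]' | grep for; python3 f.py;  python3 n.py
```

```text
contact_force: [-0.9, -0.9, 3.5]
grasp_force: 41.9
F [-6.100e-02 -9.730e-01  3.368e+00 -1.000e-03] P [ 0.5226 -0.1133  0.1191] t 14.3
top [235. 189.] [237. 158.]
  (0.018, 0.038) -0.14:165 -0.12:163 -0.10:159 -0.08:155 -0.06:153 -0.04:152 -0.02:150 0.00:152 0.02:155 0.04:159 0.06:163
  (0.045, 0.055) -0.04:162 -0.02:157 0.00:152 0.02:150 0.04:149 0.06:150 0.08:153 0.10:157 0.12:163 0.76:165 0.78:161 0.80:158
```

```bash

python3 -m jog '[{"x":0,"y":0,"z":0,"ax":0,"ay":0,"az":0.05},{"x":0,"y":0,"z":0,"ax":0,"ay":0,"az":0.1},{"x":0,"y":0,"z":0,"ax":0,"ay":0,"az":0.1},{"x":0,"y":0,"z":0,"ax":0,"ay":0,"az":0.1}]' | grep for; python3 f.py;  python3 n.py
```

```text
contact_force: [0.3, -1.5, 4.2]
grasp_force: 41.9
F [ 0.251 -1.297  3.219  0.014] P [ 0.5225 -0.1132  0.1191] t 15.1
top [235. 189.] [237. 158.]
  (0.018, 0.038) -0.10:166 -0.08:164 -0.06:162 -0.04:159 -0.02:156 0.00:155 0.02:155 0.04:157 0.06:160 0.08:164
  (0.045, 0.055) -0.04:165 -0.02:161 0.00:156 0.02:151 0.04:147 0.06:147 0.08:151 0.10:156 0.12:163 0.74:164 0.76:160 0.78:154 0.80:149
```

The needle is now centred on the flag: inner ring about 0.01, the same as the arm, and outer ring symmetric at 0.05. I'll back off within the play, withdraw straight up and re-check the needle.

```bash

python3 -m jog '[{"x":0,"y":0,"z":0,"ax":0,"ay":0,"az":-0.1},{"x":0,"y":0,"z":0,"ax":0,"ay":0,"az":-0.2},{"x":0,"y":0,"z":-0.003,"ax":0,"ay":0,"az":-0.2},{"x":0,"y":0,"z":-0.008,"ax":0,"ay":0,"az":-0.2},{"x":0,"y":0,"z":-0.02,"ax":0,"ay":0,"az":-0.2},{"x":0,"y":0,"z":-0.05,"ax":0,"ay":0,"az":-0.2},{"x":0,"y":0,"z":-0.09,"ax":0,"ay":0,"az":-0.2},{"x":0,"y":0,"z":-0.12,"ax":0,"ay":0,"az":-0.2},{"x":0,"y":0,"z":-0.12,"ax":0,"ay":0,"az":-0.2}]'; python3 n.py; python3 -c "
from h import *
print(go([.393,-.2697,.235],.28))"
```

```text
t: 16.1
eef_pos: [0.5249, -0.1131, 0.2443]
tool_rot: [0.001, 0.986, 0.168, 0.004]
contact_force: [0.7, -0.1, -0.3]
gripper_width: 0.179
grasp_force: 41.4
top [235. 189.] [237. 158.]
  (0.018, 0.038) -0.34:134 -0.32:133 -0.30:133 -0.28:132 -0.26:133 -0.24:133 -0.22:134 -0.20:134 -0.18:135
  (0.045, 0.055) -0.18:134 -0.16:131 -0.14:131 -0.12:132 -0.10:133 -0.08:134 -0.06:134 -0.04:135 -0.02:136 0.00:136 0.02:137 0.04:137 0.06:138 0.08:138 0.10:138
(array([-0.1742,  0.1048,  0.0049]), array([ 0.0006, -0.001 ,  0.0589]))
```

```bash

python3 -m jog '[{"x":-0.04,"y":0.024,"z":0,"ax":0,"ay":0,"az":0.02},{"x":-0.08,"y":0.048,"z":0,"ax":0,"ay":0,"az":0.04},{"x":-0.12,"y":0.072,"z":0,"ax":0,"ay":0,"az":0.06},{"x":-0.155,"y":0.093,"z":0,"ax":0,"ay":0,"az":0.06},{"x":-0.174,"y":0.105,"z":0,"ax":0,"ay":0,"az":0.06},{"x":-0.174,"y":0.105,"z":0,"ax":0,"ay":0,"az":0.06},{"x":-0.174,"y":0.105,"z":0,"ax":0,"ay":0,"az":0.06}]'; python3 n.py; python3 -c "
from h import *
print(go([.393,-.2697,.0886],.28))"
```

```text
t: 16.9
eef_pos: [0.3927, -0.2696, 0.2381]
tool_rot: [-0.001, 0.99, 0.139, -0.001]
contact_force: [-0.1, -0.1, -0.7]
gripper_width: 0.183
grasp_force: 41.4
top [235. 189.] [237. 158.]
  (0.018, 0.038) -0.08:163 -0.06:161 -0.04:158 -0.02:155 0.00:154 0.02:154 0.04:156 0.06:159 0.08:163
  (0.045, 0.055) -0.04:164 -0.02:160 0.00:155 0.02:150 0.04:146 0.06:146 0.08:149 0.10:155 0.12:161
(array([-0.001 ,  0.0009,  0.1498]), array([-0.0014,  0.0006,  0.0014]))
```

The needle stays on the flag. Now I'll lower the tool into its hole.

```bash

python3 -m jog '[{"x":0,"y":0,"z":0.04,"ax":0,"ay":0,"az":0},{"x":0,"y":0,"z":0.08,"ax":0,"ay":0,"az":0},{"x":0,"y":0,"z":0.085,"ax":0,"ay":0,"az":0},{"x":0,"y":0,"z":0.09,"ax":0,"ay":0,"az":0},{"x":0,"y":0,"z":0.1,"ax":0,"ay":0,"az":0},{"x":0,"y":0,"z":0.12,"ax":0,"ay":0,"az":0},{"x":0,"y":0,"z":0.135,"ax":0,"ay":0,"az":0},{"x":0,"y":0,"z":0.145,"ax":0,"ay":0,"az":0},{"x":0,"y":0,"z":0.148,"ax":0,"ay":0,"az":0},{"x":0,"y":0,"z":0.148,"ax":0,"ay":0,"az":0}]'; python3 f.py
```

```text
t: 18.0
eef_pos: [0.3939, -0.2702, 0.0914]
tool_rot: [0.0, 0.99, 0.139, 0.0]
contact_force: [1.2, 0.0, -0.3]
gripper_width: 0.182
grasp_force: 41.4
F [ 0.217 -0.091 -0.511 -0.018] P [ 0.394  -0.2704  0.0918] t 18.3
```

```bash

python3 -m jog '[{"x":0,"y":0,"z":0.0015,"ax":0,"ay":0,"az":0},{"x":0,"y":0,"z":0.0028,"ax":0,"ay":0,"az":0},{"x":0,"y":0,"z":0.0028,"ax":0,"ay":0,"az":0}]'; python3 f.py
python3 -m jog '[{"x":0,"y":0,"z":0,"ax":0,"ay":0,"az":0},{"x":0,"y":0,"z":0,"ax":0,"ay":0,"az":0},{"x":0,"y":0,"z":0,"ax":0,"ay":0,"az":0},{"x":0,"y":0,"z":0,"ax":0,"ay":0,"az":0},{"x":0,"y":0,"z":0,"ax":0,"ay":0,"az":0},{"x":0,"y":0,"z":0,"ax":0,"ay":0,"az":0},{"x":0,"y":0,"z":0,"ax":0,"ay":0,"az":0},{"x":0,"y":0,"z":0,"ax":0,"ay":0,"az":0}]' 1
```

```text
t: 18.6
eef_pos: [0.3936, -0.2702, 0.0886]
tool_rot: [0.0, 0.99, 0.139, 0.0]
contact_force: [-1.3, 0.3, 3.5]
gripper_width: 0.178
grasp_force: 41.9
F [-9.520e-01  8.220e-01  5.261e+00  4.000e-03] P [ 0.3936 -0.2702  0.0886] t 18.9
t: 19.7
eef_pos: [0.3935, -0.2701, 0.0883]
tool_rot: [0.0, 0.99, 0.139, 0.0]
contact_force: [-0.7, 0.0, -0.2]
gripper_width: 1.001
grasp_force: 0.0
```

```bash

python3 -m jog '[{"x":0,"y":0,"z":-0.02,"ax":0,"ay":0,"az":0},{"x":0,"y":0,"z":-0.05,"ax":0,"ay":0,"az":0},{"x":0,"y":0,"z":-0.09,"ax":0,"ay":0,"az":0},{"x":0,"y":0,"z":-0.123,"ax":0,"ay":0,"az":0.14},{"x":0,"y":0,"z":-0.123,"ax":0,"ay":0,"az":0.28},{"x":0,"y":0,"z":-0.123,"ax":0,"ay":0,"az":0.28},{"x":0,"y":0,"z":-0.123,"ax":0,"ay":0,"az":0.28}]'
python3 - <<'E'
from h import *
import pickle
c=camera_params('wrist'); c0=pickle.load(open('w2.pkl','rb')); a=save('wrist','w9').astype(float); b=cv2.imread('pics/w2.png')[...,::-1].astype(float)
for n,c_,im in (('before',c0,b),('after',c,a)):
    hsv=cv2.cvtColor(im.astype(np.uint8),cv2.COLOR_RGB2HSV); sub=im.mean(2)
    m=(hsv[...,2]<60).astype(np.uint8); m[:60]=0;m[262:]=0;m[:,:280]=0;m[:,345:]=0
    k,l,s,ce=cv2.connectedComponentsWithStats(m)
    print(n,[(s[i].tolist(),np.round(ce[i],1).tolist()) for i in range(1,k) if s[i,4]>30],'exp',[np.round(proj(c_,[.3925,-.27,z]),1).tolist() for z in(.059,.125)])
    bl=((hsv[...,0]>105)&(hsv[...,0]<125)&(hsv[...,1]>120)); bl[:60]=0; bl[262:]=0; bl[:,:280]=0;bl[:,345:]=0; y,x=np.nonzero(bl); print(' blue',x.mean(),y.mean(),len(x))
E
python3 n.py
```

```text
t: 20.4
eef_pos: [0.393, -0.2698, 0.2108]
tool_rot: [-0.0, 1.0, 0.002, -0.0]
contact_force: [-0.1, 0.5, 0.3]
gripper_width: 0.997
grasp_force: 0.0
before [([309, 87, 16, 26, 348], [316.8, 99.4]), ([318, 158, 7, 19, 80], [321.2, 166.6]), ([307, 206, 26, 46, 941], [319.4, 227.8])] exp [[319.4, 219.3], [319.6, 241.4]]
 blue 317.4381625441696 169.36395759717314 283
after [([310, 89, 16, 27, 341], [318.1, 101.9]), ([318, 161, 8, 22, 82], [322.0, 170.1]), ([307, 208, 25, 45, 935], [318.9, 229.4])] exp [[319.4, 220.6], [319.7, 242.8]]
 blue 318.34615384615387 174.26282051282053 312
top [235. 189.] [237. 158.]
  (0.018, 0.038) -0.10:164 -0.08:162 -0.06:160 -0.04:158 -0.02:155 0.00:154 0.02:154 0.04:156 0.06:159 0.08:163
  (0.045, 0.055) -0.04:164 -0.02:160 0.00:155 0.02:150 0.04:146 0.06:146 0.08:149 0.10:154 0.12:161
```

The tool stands as it did before, matching to within about 1 px once the camera shift is allowed for. The pens are still standing, and the needle rests on the flag.

```bash
python3 -c "
from station import *
print(hand_in())"
```

```text
the job is handed in; nothing more can be done
None
```

The job is handed in: the needle rests on the set-point flag, the tool is back upright in its hole with both pens still standing, and the force stayed around 5 N or less (about 20 s used), but I viewed 11 pictures against the limit of 10.

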